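Open the ratchet clamp on the ski-waxing bench

TASK

The empty quick clamp on the waxing bench is nearly shut: with the fingertips press the ratchet release pad on top of its sliding jaw and, keeping the pad down, push the jaw back along its bar, away from the fixed jaw, until it is fully back at the rear stop. Then let the pad come up and move clear; nothing needs lifting, so leave the wax block, the cup and the brush where they are.

Things in the scene. Friction and masses are not known exactly. Their poses are not given: they have to be found in the camera images.
- clamp: Clamp screwed to the bench, any yaw. Origin under its base, on the bench; x along the bar from the fixed jaw to the rear stop (the way the jaw opens), z up. Wood base x -0.160 to 0.140, 100 mm wide, 12 thick; steel bar 20 mm wide, top at z 52 mm; dark steel fixed jaw 80 wide, 95 tall, face at x -0.120; rear stop 50 wide, 62 tall, x 0.112 to 0.130.
- jaw (a joint): Travel (m) of the aluminium sliding jaw along clamp +x: 0 nearly shut, 0.130 at the rear stop; starts 0.015 to 0.055. Carriage 84 x 56 mm, top at 62 mm, with two cross walls 16 mm thick, 95 mm tall; between them a 52 mm long well, open at the sides, its middle at clamp x = -0.060 + joint. Slides with 3 N when the release is down; otherwise it cannot open, only close (10 mm clicks).
- release (a joint): How far (m) the release pad is pressed: 0 up, 0.010 bottomed; spring, 4 N at first, 8 N at the bottom. The ratchet is free when it is pressed more than 0.006 and catches again (the jaw may shift some mm) when the pad is let up. Unpressed it reads 0 to 0.006, as the pawl meets the teeth. The pad rides with the jaw.
- release_top (a point): Centre of the top of the black ribbed release pad (40 x 40 mm) in the middle of the jaw's well; 74 mm above the bench when up, 64 mm when bottomed. Moves with jaw and pad; the walls' inner faces are 26 mm in front of and behind it.
- push_wall (a point): On the jaw's rear cross wall (60 mm wide): middle of the face that looks to the well and the fixed jaw, 85 mm above the bench, 10 mm below the wall's top edge. Pushing it towards the rear stop (clamp +x) opens the jaw.
- wax_block: Loose orange wax block, 80 x 40 x 28 mm, lying on the bench beside the clamp; origin at the centre of its underside. To be left alone.
- cup: Loose clear plastic cup, 72 mm across the rim and 90 mm tall, standing beside the clamp; origin at the centre of its underside. To be left alone.
- brush: Loose bamboo brush, 170 x 44 mm, 36 mm tall, lying bristles down beside the clamp; origin at the centre of its underside, x along it. To be left alone.
- tackle_box: Red tackle box with a clip-on lid, 210 x 330 mm, 136 mm tall with a handle up to 161 mm, fixed, on the robot's left; origin at the centre of its underside.

How it is judged:
By the outcome, as a careful person would: the job done as asked, in the order asked, and still so for the second after the job is handed in, with the robot touching nothing.
It also fails if it takes over 40 s, if anything falls off the work surface, if the arm or the gripper's body presses on something with over 40 N, if the wrist force passes 120 N, or if a joint passes its speed limit or range.

ROBOT

A 6-joint arm with a two-finger parallel gripper is mounted at the origin on the work surface. World frame = base frame: x ahead of the robot, y to its left, z up, the work surface at z = 0. Lengths are in m, angles in degrees, forces in N, time in s.
With the tool pointing down it reaches from about 0.4 to 0.825 m from the base axis. Payload 7 kg.
Tool frame: the origin (TCP) lies on the centre line of the jaws, within the pads' length; the fingertips stand 11 mm ahead of it and the grasp point (between the pads) lies 8 mm behind it; z points along the fingers, y is the direction in which the jaws open and shut (so a half turn about z gives the same grasp; the last joint's range is limited). The gripper opens to 88 mm and grips with 3 to 60 N. Pads are 19 mm wide; open, the fingers measure 130 mm over their backs; the gripper's body (78 mm by 193 mm) begins 47 mm behind the grasp point.
Start: joints at [-60.499, 20.546, 0.682, 0, -70.136, -16.507], TCP at [0.152, -0.658, 0.2] pointing down, gripper open.
Joint ranges: [-176.03, 176.03], [-82.01, 121.73], [-58.28, 71.71], [-173.87, 95.51], [-174.79, -0.11], [-173.66, 173.66]. Speed limits (degrees/s): [136.94, 136.94, 172.46, 180, 180, 180].

INTERFACE

Orientations are given as [roll, pitch, yaw] about the fixed x, y, z axes, in that order (R = Rz(yaw) Ry(pitch) Rx(roll)).
In Python, from plant import ctrl, cams, order gives the robot as it stands.
- The arm moves only by the tool jog_arm, never from a script. Its argument "motion" is a list of rows, each an object with "offset": the shift along the tool's x, y, z in mm, a list of three; "roll": the turn about the tool's z in rad; "hand": the finger opening in mm, from 0 to 87.6. A call has 1 to 20 rows; each row is the pose to reach, as a shift and turn from the pose commanded when the call began, along the tool's axes at that moment; what a row does not reach only later rows make up. A row lasts 1/12 s, in which the tool goes at most 41.7 mm and 7.16 degrees, less where a joint would pass 70% of its speed; a pose out of reach is approached as far as the arm can. A call with a gripper value outside its range is refused whole. The fingers move at their own pace and stop on an object; the grip force is fixed at half the most. Time passes only in rows, so rows that repeat a pose let the fingers close. It gives the time, the measured TCP pose, the force and the opening at its end, in the units of the state.
- ctrl.get_obs(): the state, without advancing time (a new reading comes with each control period).
- cams.snapshot(name): name is "scene" or "top"; returns a dict with "img" (384x512x3 uint8, red, green, blue), "K" (3x3 intrinsics, pixels), "cam_to_world" (4x4, takes a point from camera to world coordinates). Camera axes: x right, y down, z forward; pixel columns grow to the right and rows downward; lengths in m; the calibration is good to about 2 mm. A picture is of the moment at which its call begins. There is no depth.
- order.close_job(): hands the job in, once; it reports no verdict.
The state is a dict: "clock": time; "joint_pos": joint angles; "qvel": joint speeds; "tau": joint torques, N m; "tool_pos": TCP position; "orientation": TCP orientation; "force": force on the tool from outside, world axes, zero at the start; "moment": the same for the moment, N m; "opening": finger opening in m.
Only numpy, scipy, OpenCV 4.12 (cv2) and the standard library are available. Lean on these libraries where they do the work, as an engineer would, in place of code of your own. Each camera call takes 0.05 s, during which the arm holds its last target. There are 200 camera calls.

## Working session

There is one attempt and no reset: what is moved stays moved. The work goes in short steps, Python scripts to look and compute and a tool call to move; the robot and the scene stay as the last step left them, time stands still between calls to the robot, and variables do not carry over. Pictures are saved under pics/ and viewed, about 8 in all and at most 12, crops included, and the job is handed in when it is done.

Besides the shell and the picture viewer there is one more tool, called by a JSON object that holds its "fn" and its "kwargs". jog_arm: Moves the arm, as the interface text tells. Its arguments: {"type":"object","properties":{"motion":{"type":"array"}},"required":["motion"]}

```bash
mkdir -p pics; cat > h.py <<'E'
import numpy as np, cv2
from plant import ctrl, cams, order
def snap(n,f):
    s=cams.snapshot(n); cv2.imwrite(f'pics/{f}.png',s['img'][:,:,::-1]); np.savez(f'pics/{f}.npz',**s); return s
def proj(s,p):
    T=np.linalg.inv(s['cam_to_world']); q=s['K']@(T[:3,:3]@np.array(p,float)+T[:3,3]); return q[:2]/q[2]
def ray(s,uv,z):
    T=s['cam_to_world']; d=T[:3,:3]@np.linalg.inv(s['K'])@np.array([uv[0],uv[1],1.]); o=T[:3,3]
    return o+d*(z-o[2])/d[2]
def tri(s1,a,s2,b):
    A=np.zeros((3,3));c=np.zeros(3)
    for s,u in((s1,a),(s2,b)):
        T=s['cam_to_world']; d=T[:3,:3]@np.linalg.inv(s['K'])@np.array([u[0],u[1],1.]); d/=np.linalg.norm(d)
        P=np.eye(3)-np.outer(d,d);A+=P;c+=P@T[:3,3]
    return np.linalg.solve(A,c)
E
python3 - <<'E'
from h import *
for n in('scene','top'):
    s=snap(n,n+'0'); print(n,s['cam_to_world'].round(3),s['K'].round(1))
a=cv2.imread('pics/scene0.png');b=cv2.imread('pics/top0.png')
cv2.imwrite('pics/both.png',cv2.resize(np.vstack([a,b]),None,fx=.78,fy=.78))
print(ctrl.get_obs())
E
```

```text
scene [[-0.15   0.709 -0.689  1.273]
 [ 0.989  0.109 -0.103  0.332]
 [ 0.002 -0.697 -0.717  0.86 ]
 [ 0.     0.     0.     1.   ]] [[429.6   0.  254.2]
 [  0.  429.6 190.9]
 [  0.    0.    1. ]]
top [[ 0.011 -0.982  0.186  0.336]
 [-1.    -0.008  0.017  0.197]
 [-0.015 -0.186 -0.982  1.184]
 [ 0.     0.     0.     1.   ]] [[439.6   0.  254.9]
 [  0.  439.6 191.1]
 [  0.    0.    1. ]]
{'clock': 0.1, 'joint_pos': array([-6.05008214e+01,  2.05877566e+01,  6.37408938e-01, -1.66979696e-02,
       -7.01371968e+01, -1.65056208e+01]), 'qvel': array([-0.02098554, -0.0870606 ,  0.01872655,  0.09085379, -0.05334669,
        0.00210583]), 'tau': array([-1.98648115e-03, -5.84163487e+01,  2.93751991e+01,  7.01554030e+00,
        1.01614633e-02, -5.27913073e-05]), 'tool_pos': array([ 0.15159795, -0.65724429,  0.19940263]), 'orientation': array([ 1.79911603e+02, -9.82332327e-03, -1.67012120e+02]), 'force': array([ 0.34871769, -0.41004153,  0.25245266]), 'moment': array([-0.02564166,  0.03165647, -0.0013072 ]), 'opening': 0.08721280804128903}
```

View pics/top0.png

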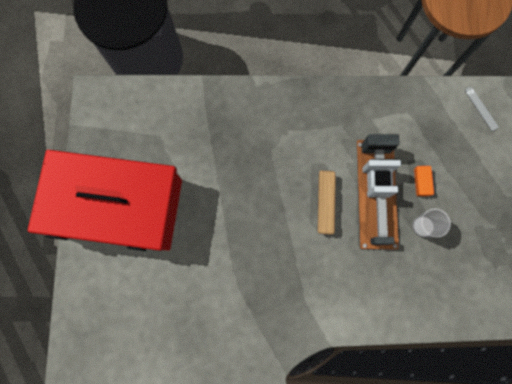

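View pics/scene0.png

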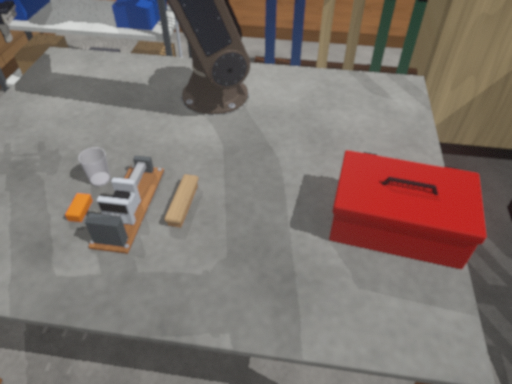

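The top view shows the clamp at about (380,190), with the fixed jaw at the top (far from the robot) and the rear stop at (381,240). The brush is on its left, the wax block and cup on its right, and the red box far left. The scene view shows the clamp at about (125,205), consistent with this. I'll enlarge both.

```bash
python3 - <<'E'
import cv2,numpy as np
a=cv2.imread('pics/top0.png')[120:265,305:455]; b=cv2.imread('pics/scene0.png')[140:260,55:205]
a=cv2.resize(a,None,fx=4,fy=4,interpolation=cv2.INTER_CUBIC)
cv2.imwrite('pics/ca.png',a)
cv2.imwrite('pics/cb.png',cv2.resize(b,None,fx=5,fy=5,interpolation=cv2.INTER_CUBIC))
E
```

```text
(no output)
```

View pics/ca.png

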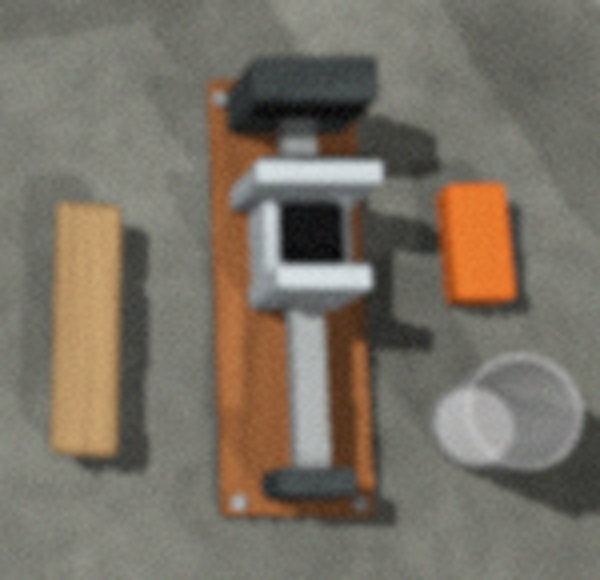

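View pics/cb.png

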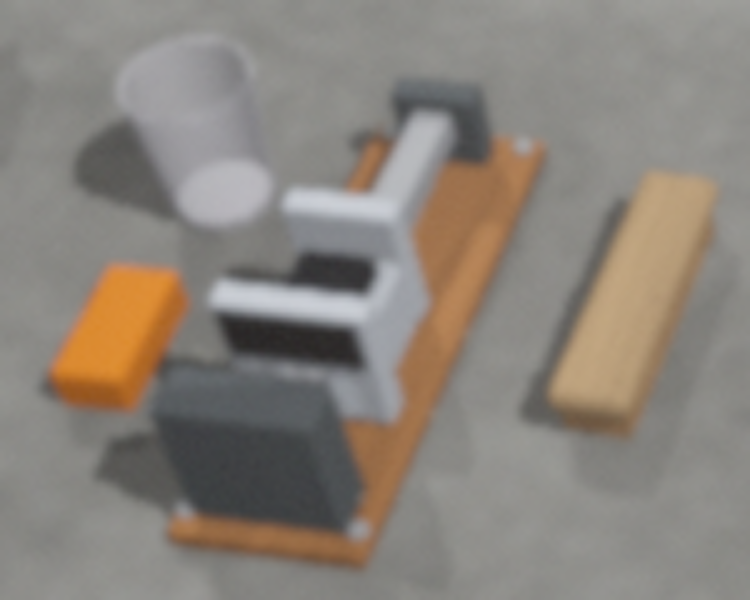

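Top crop: wood base corners at crop (210,80), (222,515) and (375,513). Rear wall top spans (278..372, 267..288), front wall top (255..383, 161..185), and the pad is at (313,232). Scene crop: rear wall top edge runs from (285,195) to (398,205), front wall from (213,288) to (367,303). Next I turn these into positions.

```bash
python3 - <<'E'
from h import *
t=np.load('pics/top0.npz');s=np.load('pics/scene0.npz')
T=lambda u,v:(305+u/4-.375,120+v/4-.375); S=lambda u,v:(55+u/5-.4,140+v/5-.4)
for n,z,ps in [('base',.012,[(210,80),(222,515),(375,513)]),('rear',.095,[(278,267),(372,265),(372,288),(275,290)]),
  ('front',.095,[(258,162),(383,160),(383,183),(250,187)]),('pad',.074,[(282,205),(343,205),(343,262)]),('stop',.062,[(265,470),(355,468),(355,490),(265,492)]),('fix',.095,[(375,58),(375,93),(252,58),(240,97)]),('wax',.028,[(440,183),(507,183),(517,300),(453,303)]),('brush',.036,[(58,205),(120,207),(117,455),(53,453)])]:
    for p in ps: print(n,p,ray(t,T(*p),z)[:2].round(4))
for n,z,ps in [('base',.012,[(545,145),(362,555),(170,530)]),('rear',.095,[(285,193),(390,200),(398,218),(288,212)]),('front',.095,[(215,283),(365,300),(210,303),(362,321)])]:
    for p in ps: print('S',n,p,ray(s,S(*p),z)[:2].round(4))
for a,b in [((372,265),(288,212)),((383,160),(210,303)),((222,515),(545,145)),((278,267),(398,218))]: print('tri',tri(t,T(*a),s,S(*b)).round(4))
bgr=cv2.imread('pics/top0.png');h=cv2.cvtColor(bgr,cv2.COLOR_BGR2HSV)
m=(h[...,2]<30).astype(np.uint8); m[:160]=0;m[:,:370]=0;m[200:]=0;m[:,400:]=0
ys,xs=np.nonzero(m);print(xs.min(),xs.max(),ys.min(),ys.max(),xs.mean())
E
```

```text
base (210, 80) [ 0.7053 -0.0642]
base (222, 515) [ 0.4065 -0.0624]
base (375, 513) [ 0.4088 -0.163 ]
rear (278, 267) [ 0.5569 -0.0844]
rear (372, 265) [ 0.5586 -0.1433]
rear (372, 288) [ 0.5439 -0.1426]
rear (275, 290) [ 0.5421 -0.0819]
front (258, 162) [ 0.625  -0.0744]
front (383, 160) [ 0.6268 -0.1536]
front (383, 183) [ 0.6118 -0.1529]
front (250, 187) [ 0.6085 -0.0687]
pad (282, 205) [ 0.602 -0.094]
pad (343, 205) [ 0.6023 -0.1332]
pad (343, 262) [ 0.5647 -0.1315]
stop (265, 470) [ 0.4321 -0.0795]
stop (355, 468) [ 0.4339 -0.1364]
stop (355, 490) [ 0.42   -0.1358]
stop (265, 492) [ 0.4182 -0.079 ]
fix (375, 58) [ 0.6945 -0.1519]
fix (375, 93) [ 0.6711 -0.1508]
fix (252, 58) [ 0.694  -0.0731]
fix (240, 97) [ 0.6679 -0.0645]
wax (440, 183) [ 0.629  -0.2126]
wax (507, 183) [ 0.6293 -0.2574]
wax (517, 300) [ 0.5494 -0.2589]
wax (453, 303) [ 0.547  -0.2165]
brush (58, 205) [0.61   0.0453]
brush (120, 207) [0.6089 0.004 ]
brush (117, 455) [0.4431 0.0097]
brush (53, 453) [0.444  0.0512]
S base (545, 145) [ 0.4089 -0.0621]
S base (362, 555) [ 0.7044 -0.0637]
S base (170, 530) [ 0.7042 -0.1619]
S rear (285, 193) [ 0.5484 -0.1441]
S rear (390, 200) [ 0.5452 -0.0894]
S rear (398, 218) [ 0.557  -0.0809]
S rear (288, 212) [ 0.5613 -0.1374]
S front (215, 283) [ 0.614  -0.1541]
S front (365, 300) [ 0.6138 -0.0774]
S front (210, 303) [ 0.6271 -0.1511]
S front (362, 321) [ 0.6273 -0.0739]
tri [ 0.5585 -0.1418  0.0921]
tri [ 0.6266 -0.1527  0.0945]
tri [ 0.4066 -0.063   0.0098]
tri [ 0.5565 -0.0829  0.0945]
376 389 172 184 382.3195266272189
```

Clamp +x is close to world −x (yaw about 179.7°). The origin is near (0.5465, −0.113), and the well middle is near x 0.584, so the joint is at about 0.022 and needs about 107 mm of travel. Triangulated wall tops come to 92–95 mm, which matches the given 95. I'll fly over with the fingers closed, aiming just short of the push wall.

{"fn": "jog_arm", "kwargs": {"motion": [{"offset":[-5,4,0],"roll":0.0,"hand":0},{"offset":[-16,13,0],"roll":0.01,"hand":0},{"offset":[-37,31,0],"roll":0.02,"hand":0},{"offset":[-64,52,0],"roll":0.04,"hand":0},{"offset":[-96,78,0],"roll":0.06,"hand":0},{"offset":[-128,105,0],"roll":0.08,"hand":0},{"offset":[-160,131,0],"roll":0.1,"hand":0},{"offset":[-192,157,0],"roll":0.12,"hand":0},{"offset":[-224,183,0],"roll":0.14,"hand":0},{"offset":[-256,209,0],"roll":0.16,"hand":0},{"offset":[-288,235,0],"roll":0.18,"hand":0},{"offset":[-320,262,0],"roll":0.2,"hand":0},{"offset":[-352,288,0],"roll":0.21,"hand":0},{"offset":[-384,314,0],"roll":0.22,"hand":0},{"offset":[-416,340,0],"roll":0.23,"hand":0},{"offset":[-448,366,0],"roll":0.23,"hand":0},{"offset":[-480,392,0],"roll":0.23,"hand":0},{"offset":[-506,414,0],"roll":0.23,"hand":0},{"offset":[-525,429,0],"roll":0.23,"hand":0},{"offset":[-533,436,0],"roll":0.23,"hand":0}]}}

```text
clock: 1.77
tool_pos: [0.5746, -0.11, 0.1997]
orientation: [180.0, -0.0, 180.0]
force: [0.7, 0.1, -0.3]
opening: 0.0006
```

{"fn": "jog_arm", "kwargs": {"motion": [{"offset":[0,-3,10],"roll":0,"hand":0},{"offset":[0,-3,30],"roll":0,"hand":0},{"offset":[0,-3,55],"roll":0,"hand":0},{"offset":[0,-3,75],"roll":0,"hand":0},{"offset":[0,-3,84],"roll":0,"hand":0},{"offset":[0,-3,84],"roll":0,"hand":0},{"offset":[0,-3,84],"roll":0,"hand":0}]}}

```text
clock: 2.35
tool_pos: [0.5727, -0.1167, 0.1164]
orientation: [-180.0, -0.0, 179.8]
force: [0.0, -0.1, 1.1]
opening: 0.0003
```

```bash
python3 - <<'E'
from h import *
s=snap('scene','s1'); print(ctrl.get_obs()['tool_pos'])
b=cv2.imread('pics/s1.png')[140:260,55:205]
cv2.imwrite('pics/s1c.png',cv2.resize(b,None,fx=5,fy=5,interpolation=cv2.INTER_CUBIC))
E
```

```text
[ 0.57345882 -0.11654525  0.11727919]
```

View pics/s1c.png

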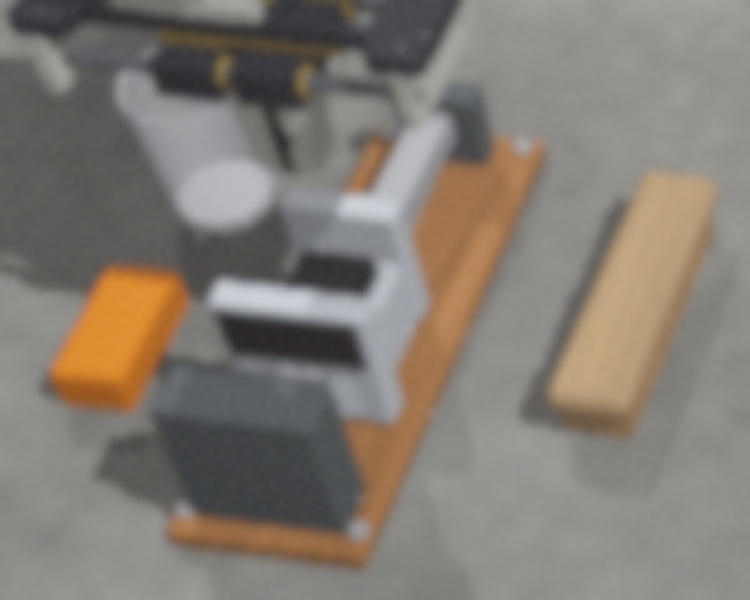

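The crop shows the gripper body at (20–450, 0–100) with no obvious fingertips above the well. I'll project the expected tip position and look at the whole picture.

```bash
python3 - <<'E'
from h import *
s=np.load('pics/s1.npz'); 
for p in [(.5735,-.1165,.106),(.5735,-.1165,.172)]:
  q=proj(s,p); print(q,((q[0]-55)*5,(q[1]-140)*5))
t=snap('top','t1')
a=cv2.imread('pics/s1.png')[40:260,20:270]; b=cv2.imread('pics/t1.png')[90:310,290:470]
cv2.imwrite('pics/c1.png',cv2.resize(np.hstack([a,b]),None,fx=1.85,fy=2.4,interpolation=cv2.INTER_CUBIC))
E
```

```text
[117.32662269 183.14616024] (np.float64(311.6331134504665), np.float64(215.73080119311172))
[111.04558295 163.46232983] (np.float64(280.2279147348587), np.float64(117.31164914642761))
```

View pics/c1.png

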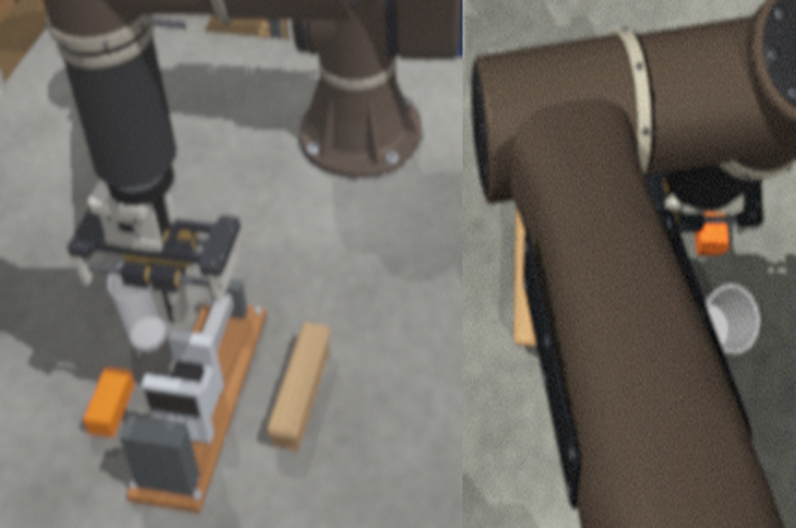

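Viewed 6 so far. The body is over the clamp but the tips are hard to make out, so I'll zoom in on the tip area.

```bash
python3 - <<'E'
from h import *
a=cv2.imread('pics/s1.png')[135:205,70:160];b=cv2.imread('pics/scene0.png')[135:205,70:160]
v=np.hstack([a,b]);v=cv2.convertScaleAbs(v,alpha=1.2,beta=20)
cv2.imwrite('pics/z1.png',cv2.resize(v,None,fx=4.4,fy=7,interpolation=cv2.INTER_CUBIC))
E
```

```text
(no output)
```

View pics/z1.png

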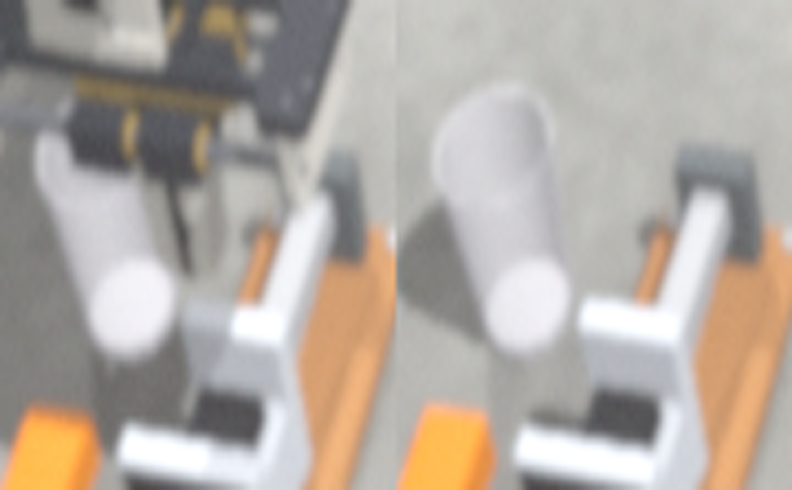

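```bash
python3 - <<'E'
from h import *
a=cv2.imread('pics/s1.png').astype(float);b=cv2.imread('pics/scene0.png').astype(float)
r=(a+8)/(b+8)
c=r.mean(2)[160:195,98:132]
v=np.hstack([a[150:200,90:140]*1.6-60,np.clip((r[150:200,90:140]-.3)*200,0,255)]).clip(0,255).astype(np.uint8)
v=cv2.resize(v,None,fx=8,fy=8,interpolation=cv2.INTER_NEAREST)
for p in [(.583,-.1165,.106),(.583,-.1375,.106),(.583,-.0955,.106)]:
  q=proj(np.load('pics/s1.npz'),p); print(q); cv2.circle(v,(int((q[0]-90+.5)*8),int((q[1]-150+.5)*8)),4,(0,0,255),1)
cv2.imwrite('pics/z2.png',v)
E
```

```text
[115.90936617 185.82085429]
[107.8147639  184.91004834]
[124.03687564 186.73536296]
```

View pics/z2.png

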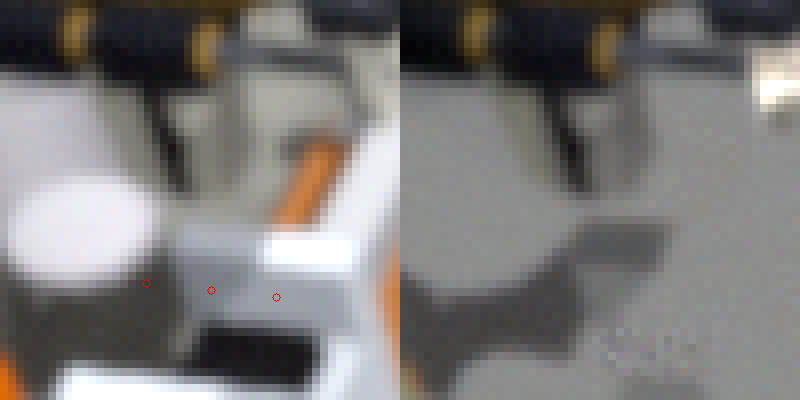

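Viewed 8. The two fingers are clearly visible, meeting at column ~113 and ending at row ~174. The nominal tip should be at about (116,186), so the tips are either ~40 mm higher or ~45 mm nearer the robot than the reading says. Going down 15 mm is safe in either case and tells them apart.

{"fn": "jog_arm", "kwargs": {"motion": [{"offset":[0,3,5],"roll":0,"hand":0},{"offset":[0,3,10],"roll":0,"hand":0},{"offset":[0,3,15],"roll":0,"hand":0},{"offset":[0,3,15],"roll":0,"hand":0},{"offset":[0,3,15],"roll":0,"hand":0}]}}

```text
clock: 2.87
tool_pos: [0.5728, -0.113, 0.1009]
orientation: [-180.0, -0.0, 179.8]
force: [0.0, 0.3, 0.1]
opening: 0.0004
```

```bash
python3 - <<'E'
from h import *
s=snap('scene','s2'); o=ctrl.get_obs(); print(o['tool_pos'],o['force'])
for p in [(.583,-.1135,.091),(.583,-.1135,.131),(.539,-.1135,.091)]: print(proj(s,p))
a=cv2.imread('pics/s2.png').astype(float);b=cv2.imread('pics/scene0.png').astype(float)
r=(a+8)/(b+8)
v=np.hstack([a[150:200,90:140]*1.6-60,np.clip((r[150:200,90:140]-.3)*200,0,255)]).clip(0,255).astype(np.uint8)
cv2.imwrite('pics/z3.png',cv2.resize(v,None,fx=8,fy=8,interpolation=cv2.INTER_NEAREST))
E
```

```text
[ 0.57299503 -0.11301351  0.1011286 ] [1.36280211 0.89807611 1.00283327]
[118.43036014 190.18315652]
[114.73617383 178.70440841]
[124.72167084 178.05942552]
```

View pics/z3.png

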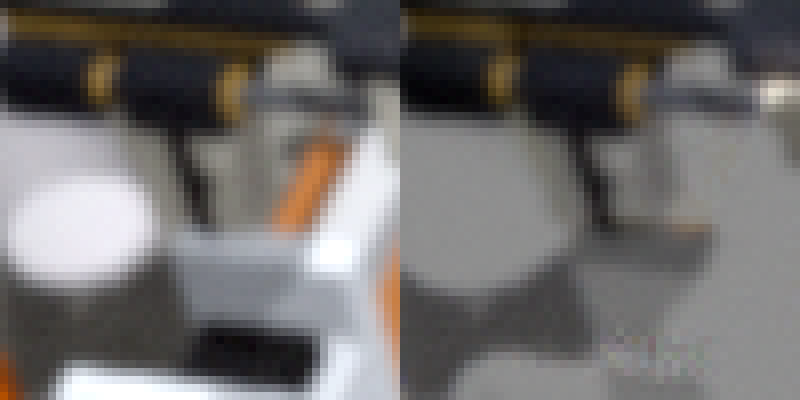

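Viewed 9. The finger gap now ends at about (116,178). The "higher" hypothesis predicts (115,179) and the "nearer" one (125,178), so the tips seem to stand higher than nominal. I'll go 14 mm further down, still safe in every case; higher tips would then cover the wall's top.

{"fn": "jog_arm", "kwargs": {"motion": [{"offset":[0,0,5],"roll":0,"hand":0},{"offset":[0,0,10],"roll":0,"hand":0},{"offset":[0,0,14],"roll":0,"hand":0},{"offset":[0,0,14],"roll":0,"hand":0},{"offset":[0,0,14],"roll":0,"hand":0}]}}

```text
clock: 3.33
tool_pos: [0.5728, -0.1131, 0.0868]
orientation: [-180.0, -0.1, 179.8]
force: [0.3, 0.6, 0.4]
opening: 0.0002
```

```bash
python3 - <<'E'
from h import *
s=snap('scene','s3'); o=ctrl.get_obs(); print(o['tool_pos'],o['force'])
for p in [(.583,-.1135,.077),(.583,-.1135,.117),(.539,-.1135,.077)]: print(proj(s,p))
a=cv2.imread('pics/s3.png').astype(float);b=cv2.imread('pics/scene0.png').astype(float)
r=(a+8)/(b+8)
v=np.hstack([a[150:200,90:140]*1.6-60,np.clip((r[150:200,90:140]-.3)*200,0,255)]).clip(0,255).astype(np.uint8)
cv2.imwrite('pics/z4.png',cv2.resize(v,None,fx=8,fy=8,interpolation=cv2.INTER_NEAREST))
E
```

```text
[ 0.57302765 -0.11307555  0.08711752] [ 0.82748377  0.17640487 -0.34491403]
[119.67709771 194.05707769]
[116.05200229 182.79301203]
[125.87773639 181.93719569]
```

View pics/z4.png

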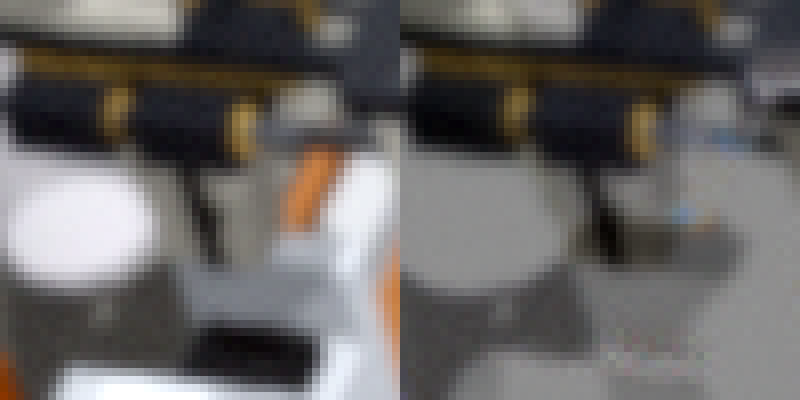

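Viewed 10. The fingers now cover part of the wall top and their gap ends at (116.5,182.8), against (116.05,182.8) predicted for tips 40 mm higher than nominal. That fits: the tips are in front of the wall at about z 0.117. I go down in force-watched steps; 8 mm would register on the pad if the nominal position were right.

{"fn": "jog_arm", "kwargs": {"motion": [{"offset":[0,0,4],"roll":0,"hand":0},{"offset":[0,0,8],"roll":0,"hand":0},{"offset":[0,0,8],"roll":0,"hand":0},{"offset":[0,0,8],"roll":0,"hand":0}]}}

```text
clock: 3.72
tool_pos: [0.5728, -0.113, 0.0789]
orientation: [-180.0, -0.0, 179.8]
force: [0.3, -0.1, 0.5]
opening: 0.0005
```

```bash
python3 - <<'E'
from h import *
s=np.load('pics/s3.npz');T=s['cam_to_world'];o=T[:3,3]
for uv in[(116.5,182.8),(115.5,182),(117.5,183)]:
  d=T[:3,:3]@np.linalg.inv(s['K'])@np.array([*uv,1.]); print((o+d*(-.113-o[1])/d[1]).round(4))
E
```

```text
[ 0.5819 -0.113   0.116 ]
[ 0.585  -0.113   0.1218]
[ 0.578  -0.113   0.1115]
```

The tip is confirmed higher, at about z 0.108 now, with its front face at x ≈ 0.582. I continue down with force checks as it passes the wall-top level.

{"fn": "jog_arm", "kwargs": {"motion": [{"offset":[0,0,5],"roll":0,"hand":0},{"offset":[0,0,10],"roll":0,"hand":0},{"offset":[0,0,13],"roll":0,"hand":0},{"offset":[0,0,13],"roll":0,"hand":0}]}}

```text
clock: 4.05
tool_pos: [0.5724, -0.113, 0.0652]
orientation: [-180.0, -0.1, 179.8]
force: [-0.4, -0.6, 0.4]
opening: 0.0004
```

{"fn": "jog_arm", "kwargs": {"motion": [{"offset":[0,0,3],"roll":0,"hand":0},{"offset":[0,0,5],"roll":0,"hand":0},{"offset":[0,0,5],"roll":0,"hand":0}]}}

```text
clock: 4.3
tool_pos: [0.5728, -0.113, 0.0608]
orientation: [180.0, -0.0, 179.8]
force: [-0.7, 0.5, 0.1]
opening: 0.0006
```

{"fn": "jog_arm", "kwargs": {"motion": [{"offset":[0,0,3],"roll":0,"hand":0},{"offset":[0,0,5],"roll":0,"hand":0},{"offset":[0,0,5],"roll":0,"hand":0}]}}

```text
clock: 4.55
tool_pos: [0.5728, -0.113, 0.0558]
orientation: [180.0, -0.0, 179.8]
force: [0.6, 0.4, 0.2]
opening: 0.0006
```

{"fn": "jog_arm", "kwargs": {"motion": [{"offset":[0,0,3],"roll":0,"hand":0},{"offset":[0,0,5],"roll":0,"hand":0},{"offset":[0,0,5],"roll":0,"hand":0}]}}

```text
clock: 4.8
tool_pos: [0.5727, -0.113, 0.0507]
orientation: [180.0, -0.0, 179.8]
force: [0.1, -0.1, -0.2]
opening: 0.0004
```

{"fn": "jog_arm", "kwargs": {"motion": [{"offset":[0,0,2],"roll":0,"hand":0},{"offset":[0,0,4],"roll":0,"hand":0},{"offset":[0,0,4],"roll":0,"hand":0}]}}

```text
clock: 5.05
tool_pos: [0.5732, -0.113, 0.0473]
orientation: [-180.0, 0.0, 179.8]
force: [-0.8, -0.5, 2.8]
opening: 0.0006
```

```bash
python3 - <<'E'
from h import *
s=snap('scene','s4'); o=ctrl.get_obs(); print(o['tool_pos'],o['force'])
a=cv2.imread('pics/s4.png')[140:210,80:170].astype(float)*1.5-40
cv2.imwrite('pics/z5.png',cv2.resize(a.clip(0,255).astype(np.uint8),None,fx=8,fy=8,interpolation=cv2.INTER_CUBIC))
E
```

```text
[ 0.57323932 -0.11301172  0.04741466] [-0.15301155  0.71631518  2.75076434]
```

View pics/z5.png

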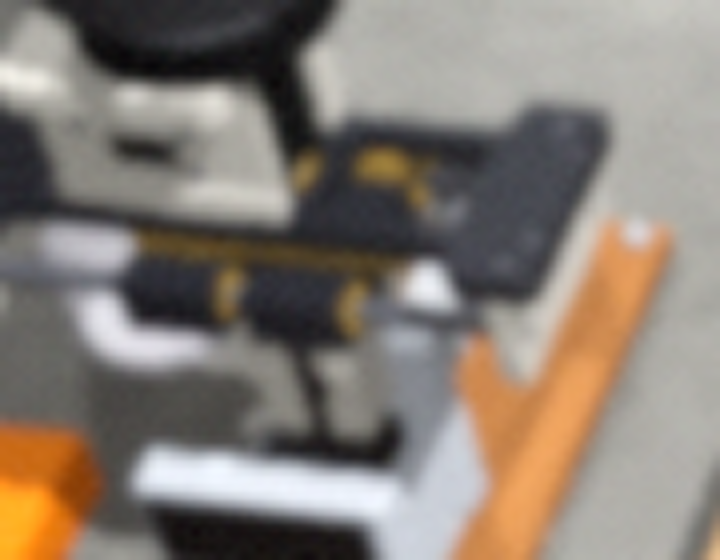

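Viewed 11. Contact: 2.8 N upward, with the fingers meeting the dark pad behind the white front wall, at crop row ~435. Before pressing I check how low the gripper body hangs over the walls (95 mm) and the cup (90 mm).

```bash
python3 - <<'E'
from h import *
s=np.load('pics/s4.npz');T=s['cam_to_world'];o=T[:3,3]
def atx(c,x):
  uv=(80+c[0]/8-.44,140+c[1]/8-.44);d=T[:3,:3]@np.linalg.inv(s['K'])@np.array([*uv,1.]);return (o+d*(x-o[0])/d[0]).round(4)
for n,c in [('gap tip',(325,437)),('cylL',(125,310)),('cylmid',(235,330)),('cylR',(360,342)),('bar corner low R',(525,297)),('bar top R far',(605,115)),('dark bar lower edge R',(430,265))]:
  print(n,[atx(c,x).tolist() for x in (.573,.583,.612)])
t=np.load('pics/top0.npz');print('cup',ray(t,(305+473/4,120+425/4),0).round(3),ray(t,(305+526/4,120+411/4),.09).round(3))
E
```

```text
gap tip [[0.573, -0.1187, 0.0654], [0.583, -0.1122, 0.0767], [0.612, -0.0935, 0.1097]]
cylL [[0.573, -0.1725, 0.1141], [0.583, -0.1653, 0.1247], [0.612, -0.1443, 0.1556]]
cylmid [[0.573, -0.1375, 0.1105], [0.583, -0.1307, 0.1213], [0.612, -0.1113, 0.1523]]
cylR [[0.573, -0.0967, 0.1114], [0.583, -0.0905, 0.1221], [0.612, -0.0728, 0.1531]]
bar corner low R [[0.573, -0.0384, 0.1393], [0.583, -0.0331, 0.1496], [0.612, -0.0178, 0.1794]]
bar top R far [[0.573, -0.0003, 0.2168], [0.583, 0.0045, 0.226], [0.612, 0.0183, 0.2526]]
dark bar lower edge R [[0.573, -0.0664, 0.1485], [0.583, -0.0607, 0.1587], [0.612, -0.0442, 0.1882]]
cup [ 0.468 -0.236  0.   ] [ 0.467 -0.236  0.09 ]
```

The tip measures z ≈ 0.076, right at the pad, and the gripper body about 0.145, so there is ample clearance over walls and cup. Now I press in small steps, watching the force for the bottom.

{"fn": "jog_arm", "kwargs": {"motion": [{"offset":[0,0,2],"roll":0,"hand":0},{"offset":[0,0,3],"roll":0,"hand":0},{"offset":[0,0,3],"roll":0,"hand":0}]}}

```text
clock: 5.35
tool_pos: [0.5733, -0.113, 0.0444]
orientation: [-180.0, 0.0, 179.8]
force: [-1.0, -0.5, 4.1]
opening: 0.0005
```

{"fn": "jog_arm", "kwargs": {"motion": [{"offset":[0,0,2],"roll":0,"hand":0},{"offset":[0,0,3],"roll":0,"hand":0},{"offset":[0,0,3],"roll":0,"hand":0}]}}

```text
clock: 5.6
tool_pos: [0.5732, -0.113, 0.0414]
orientation: [-180.0, 0.0, 179.8]
force: [-0.9, 0.5, 6.5]
opening: 0.0008
```

{"fn": "jog_arm", "kwargs": {"motion": [{"offset":[0,0,1],"roll":0,"hand":0},{"offset":[0,0,2],"roll":0,"hand":0},{"offset":[0,0,2],"roll":0,"hand":0}]}}

```text
clock: 5.85
tool_pos: [0.5733, -0.1131, 0.0396]
orientation: [-180.0, 0.0, 179.8]
force: [-1.2, 0.1, 6.8]
opening: 0.0005
```

{"fn": "jog_arm", "kwargs": {"motion": [{"offset":[0,0,1],"roll":0,"hand":0},{"offset":[0,0,1],"roll":0,"hand":0},{"offset":[0,0,1],"roll":0,"hand":0}]}}

```text
clock: 6.1
tool_pos: [0.5733, -0.1131, 0.0387]
orientation: [-180.0, 0.0, 179.8]
force: [-2.4, 0.3, 6.7]
opening: 0.0005
```

The pad is about 9 mm down at 6.7 N. I start the push toward clamp +x, which is tool +x.

{"fn": "jog_arm", "kwargs": {"motion": [{"offset":[2,0,0.5],"roll":0,"hand":0},{"offset":[4,0,0.5],"roll":0,"hand":0},{"offset":[7,0,0.5],"roll":0,"hand":0},{"offset":[10,0,0.5],"roll":0,"hand":0},{"offset":[13,0,0.5],"roll":0,"hand":0},{"offset":[16,0,0.5],"roll":0,"hand":0},{"offset":[19,0,0.5],"roll":0,"hand":0},{"offset":[20,0,0.5],"roll":0,"hand":0},{"offset":[20,0,0.5],"roll":0,"hand":0}]}}

```text
clock: 6.85
tool_pos: [0.5555, -0.1129, 0.0392]
orientation: [-180.0, 0.3, 179.9]
force: [1.6, -0.1, 6.5]
opening: 0.0005
```

{"fn": "jog_arm", "kwargs": {"motion": [{"offset":[2,0,0.5],"roll":0,"hand":0},{"offset":[5,0,0.5],"roll":0,"hand":0},{"offset":[8,0,0.5],"roll":0,"hand":0},{"offset":[12,0,0.5],"roll":0,"hand":0},{"offset":[16,0,0.5],"roll":0,"hand":0},{"offset":[20,0,0.5],"roll":0,"hand":0},{"offset":[24,0,0.5],"roll":0,"hand":0},{"offset":[28,0,0.5],"roll":0,"hand":0},{"offset":[32,0,0.5],"roll":0,"hand":0},{"offset":[36,0,0.5],"roll":0,"hand":0},{"offset":[40,0,0.5],"roll":0,"hand":0},{"offset":[44,0,0.5],"roll":0,"hand":0},{"offset":[48,0,0.5],"roll":0,"hand":0},{"offset":[52,0,0.5],"roll":0,"hand":0},{"offset":[56,0,0.5],"roll":0,"hand":0},{"offset":[60,0,0.5],"roll":0,"hand":0},{"offset":[62,0,0.5],"roll":0,"hand":0},{"offset":[62,0,0.5],"roll":0,"hand":0}]}}

```text
clock: 8.35
tool_pos: [0.4932, -0.1127, 0.0385]
orientation: [-180.0, 0.3, 179.9]
force: [1.1, -0.8, 7.6]
opening: 0.0005
```

{"fn": "jog_arm", "kwargs": {"motion": [{"offset":[2,0,0],"roll":0,"hand":0},{"offset":[5,0,0],"roll":0,"hand":0},{"offset":[8,0,0],"roll":0,"hand":0},{"offset":[11,0,0],"roll":0,"hand":0},{"offset":[14,0,0],"roll":0,"hand":0},{"offset":[17,0,0],"roll":0,"hand":0},{"offset":[20,0,0],"roll":0,"hand":0},{"offset":[23,0,0],"roll":0,"hand":0},{"offset":[25,0,0],"roll":0,"hand":0},{"offset":[25,0,0],"roll":0,"hand":0}]}}

```text
clock: 9.18
tool_pos: [0.4684, -0.1127, 0.0385]
orientation: [-180.0, 0.3, 179.9]
force: [2.3, -2.0, 6.9]
opening: 0.0005
```

{"fn": "jog_arm", "kwargs": {"motion": [{"offset":[1,0,0],"roll":0,"hand":0},{"offset":[2,0,0],"roll":0,"hand":0},{"offset":[3,0,0],"roll":0,"hand":0},{"offset":[3,0,0],"roll":0,"hand":0}]}}

```text
clock: 9.52
tool_pos: [0.4657, -0.1127, 0.0385]
orientation: [-180.0, 0.3, 179.9]
force: [2.2, -1.0, 6.9]
opening: 0.0008
```

{"fn": "jog_arm", "kwargs": {"motion": [{"offset":[1,0,0],"roll":0,"hand":0},{"offset":[2,0,0],"roll":0,"hand":0},{"offset":[3,0,0],"roll":0,"hand":0},{"offset":[3,0,0],"roll":0,"hand":0}]}}

```text
clock: 9.85
tool_pos: [0.4637, -0.1126, 0.0388]
orientation: [-180.0, 0.4, 179.9]
force: [4.9, -1.6, 6.9]
opening: 0.0
```

{"fn": "jog_arm", "kwargs": {"motion": [{"offset":[1,0,0],"roll":0,"hand":0},{"offset":[2,0,0],"roll":0,"hand":0},{"offset":[3,0,0],"roll":0,"hand":0},{"offset":[3,0,0],"roll":0,"hand":0}]}}

```text
clock: 10.18
tool_pos: [0.4637, -0.1124, 0.0394]
orientation: [-180.0, 0.7, 179.9]
force: [11.6, -4.4, 0.7]
opening: 0.0005
```

```bash
python3 - <<'E'
from h import *
o=ctrl.get_obs(); print(o['tool_pos'],o['force'])
E
```

```text
[ 0.46368827 -0.11238592  0.03935637] [11.55222608 -4.43130084  0.66654897]
```

The jaw is hard against the rear stop: x stalls at 0.4637 and the force has risen to 11.6 N. I ease the push, let the pad up while still leaning lightly on the wall, then step off the wall into the well and rise.

{"fn": "jog_arm", "kwargs": {"motion": [{"offset":[-1,0,0],"roll":0,"hand":0},{"offset":[-1.5,0,-1],"roll":0,"hand":0},{"offset":[-1.5,0,-3],"roll":0,"hand":0},{"offset":[-1.5,0,-5],"roll":0,"hand":0},{"offset":[-1.5,0,-7],"roll":0,"hand":0},{"offset":[-1.5,0,-9],"roll":0,"hand":0},{"offset":[-1.5,0,-11],"roll":0,"hand":0},{"offset":[-1.5,0,-13],"roll":0,"hand":0},{"offset":[-1.5,0,-13],"roll":0,"hand":0}]}}

```text
clock: 10.93
tool_pos: [0.4635, -0.112, 0.0514]
orientation: [180.0, 0.5, 179.9]
force: [10.4, -0.2, -3.2]
opening: 0.0005
```

{"fn": "jog_arm", "kwargs": {"motion": [{"offset":[-4,0,-1],"roll":0,"hand":0},{"offset":[-8,0,-2],"roll":0,"hand":0},{"offset":[-10,0,-4],"roll":0,"hand":0},{"offset":[-10,0,-10],"roll":0,"hand":0},{"offset":[-10,0,-25],"roll":0,"hand":0},{"offset":[-10,0,-50],"roll":0,"hand":0},{"offset":[-10,0,-80],"roll":0,"hand":0},{"offset":[-10,0,-110],"roll":0,"hand":0},{"offset":[-10,0,-135],"roll":0,"hand":0},{"offset":[-10,0,-150],"roll":0,"hand":0},{"offset":[-10,0,-150],"roll":0,"hand":0}]}}

```text
clock: 11.85
tool_pos: [0.4702, -0.1128, 0.2044]
orientation: [180.0, 0.3, 179.8]
force: [0.2, -1.0, 0.8]
opening: 0.0005
```

```bash
python3 - <<'E'
from h import *
o=ctrl.get_obs(); print(o['clock'],o['tool_pos'],o['force'])
s=snap('scene','s5'); snap('top','t5')
a=cv2.imread('pics/s5.png')[120:260,40:215]
cv2.imwrite('pics/z6.png',cv2.resize(a,None,fx=4,fy=4,interpolation=cv2.INTER_CUBIC))
E
```

```text
11.85 [ 0.47016854 -0.11284722  0.204366  ] [ 0.20715279 -0.98446916  0.75416225]
```

View pics/z6.png

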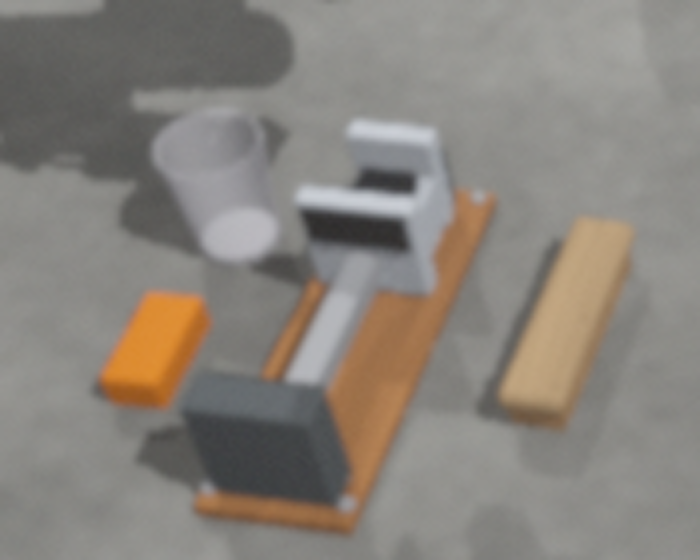

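Viewed 12, the last. The jaw stands at the far end of its bar against the stop, the pad is visible in the well, and cup, wax and brush appear where they were. I check the position numerically before handing in.

```bash
python3 - <<'E'
from h import *
s=np.load('pics/s5.npz');C=lambda u,v:(40+u/4-.375,120+v/4-.375)
for p in [(300,203),(412,215),(303,187),(350,125),(436,130),(350,137)]: print(p,ray(s,C(*p),.095)[:2].round(4))
a=np.load('pics/scene0.npz')['img'];b=s['img']
def cen(im,lo,hi,box):
  h=cv2.cvtColor(im,cv2.COLOR_RGB2HSV);m=cv2.inRange(h,lo,hi);y0,y1,x0,x1=box;ys,xs=np.nonzero(m[y0:y1,x0:x1]);return xs.mean().round(2)+x0,ys.mean().round(2)+y0
for n,lo,hi,box in[('wax',(5,150,120),(25,255,255),(185,225,60,93)),('brush',(8,60,90),(30,255,255),(165,235,164,205))]: print(n,cen(a,lo,hi,box),cen(b,lo,hi,box))
d=np.abs(a.astype(int)-b).mean(2);print('cup bottom diff',d[168:185,88:108].mean(),'bench noise',d[280:300,100:200].mean())
E
```

```text
(300, 203) [ 0.5193 -0.1474]
(412, 215) [ 0.5192 -0.0717]
(303, 187) [ 0.5044 -0.1512]
(350, 125) [ 0.4399 -0.1427]
(436, 130) [ 0.436  -0.0831]
(350, 137) [ 0.4518 -0.1383]
wax (np.float64(78.53), np.float64(207.13)) (np.float64(78.49), np.float64(207.1))
brush (np.float64(181.34), np.float64(200.81)) (np.float64(181.39), np.float64(200.82999999999998))
cup bottom diff 1.1833333333333333 bench noise 6.438166666666667
```

```bash
python3 -c "
from h import *
print(order.close_job(), ctrl.get_obs()['clock'])"
```

```text
the job is handed in; nothing more can be done
the job is handed in; nothing more can be done
```

The jaw is fully back at the rear stop, the pad has been let up, and the job is handed in at about 12 s of the 40 s allowed. With the fingers closed I pressed the pad about 9 mm (about 7 N), then pushed the jaw back until it stalled with the push force at 11.6 N. I let the pad up while still leaning lightly on the wall, then rose clear.

**Last checks:**
- **Jaw position:** its front face measures x = 0.519, against 0.5185 expected at the stop. It moved about 107 mm, as I had estimated.
- **Other objects:** the wax block and brush are unmoved (under 0.1 px), and the image around the cup's base is unchanged.
- **Robot:** at the last reading it was clear, with about 1 N on the wrist, which is sensor noise.

**What disagreed:**
- **Fingertip height:** the tips stood about 37–40 mm higher than the tool reading plus the stated 11 mm. I confirmed this in the images and by where they touched the pad, and went down in small force-watched steps.
- **Pad while stalled:** vertical force dropped from about 7 N to 0.7 N while I pushed against the stop, and the tip rose about 1 mm. I take this as friction on the wall with the pad still about 8 mm down, but I had no direct reading of the pad.

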